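# Count cam buckles onto the tilt tray and tip them into the order bin

### The arm

A 6-joint arm with a two-finger parallel gripper is mounted at the origin on the work surface. World frame = base frame: x ahead of the robot, y to its left, z up, the work surface at z = 0. Lengths are in m, angles in rad, forces in N, time in s.
With the tool pointing down it reaches from about 0.375 to 0.9 m from the base axis. Payload 3.1 kg.
Tool frame: the origin (TCP) lies on the centre line of the jaws, within the pads' length; the fingertips stand robot.tip_reach ahead of it and the grasp point (between the pads) lies 8 mm behind it (robot.tip_reach is the distance from the TCP to the fingertips, in m); z points along the fingers, y is the line along which they close (so a half turn about z gives the same grasp; the last joint's range is limited). The gripper opens to 87 mm and grips with 3 to 60 N. Pads are 19 mm wide; open, the fingers measure 117 mm over their backs; the gripper's body (75 mm by 190 mm) begins 51 mm behind the grasp point.
Start: joints at [1.04, 0.527, 1.433, -0, 1.181, -0.178], TCP at [0.216, 0.586, 0.234] pointing down, gripper open.
Joint ranges: [-3.08, 3.08], [-0.75, 2.2], [0.22, 2.44], [-1.43, 4.57], [0, 2.65], [-2.85, 2.85]. Speed limits (rad/s): [2.79, 2.79, 3.14, 3.14, 3.14, 3.14].

### API

Orientations are given as a unit quaternion [x, y, z, w].
In Python, from rig import robot gives the robot as it stands.
- The arm moves only by the tool jog_arm, never from a script. Its argument "motion" is one flat list of numbers, 7 for each row, row after row: the shift along the tool's x, y, z scaled (see below), then the turn, a rotation vector about the tool's x, y, z scaled (see below), then the gripper's target within -1 to 1 (shut at 1, half-way at 0, fully open at -1). In form: [x, y, z, rx, ry, rz, hand, x, y, z, rx, ry, rz, hand, ...]. A call has 1 to 12 rows; each row shifts and turns the commanded pose from where the row before left it, along the tool's axes as they then stand; what a row does not reach is not made up. The controller multiplies each number of a shift by 4 cm and each number of a turn by 4 degrees. A row lasts 1/8 s, in which the tool goes at most 62.5 mm and 10.7 degrees, less where a joint would pass 70% of its speed; a pose out of reach is approached as far as the arm can. A call with a number of a shift or a turn outside -1 to 1 is refused whole. A call with a gripper value outside its range is refused whole. The fingers move at their own pace and stop on an object; "grip_force" is the grip in N (left out, the last holds). Time passes only in rows, so rows that do not move let the fingers close. It gives the time, the measured TCP pose, the force, the opening and the grip force at its end, in the units of the state.
- robot.get_obs(): the state, without advancing time (a new reading comes with each control period).
- robot.camera(name): name is "side" or "top" or "wrist"; returns the picture (420x560x3 uint8, blue, green, red); there is no depth.
- robot.calibration(name): a dict with "fx", "fy", "cx", "cy" (pixels), "R" (3x3) and "t" (3): a world point X has camera coordinates R X + t; the wrist camera has in their place "T_tool_cam" (4x4, takes a point from camera to tool coordinates, whose origin is the TCP and whose axes are the flange's). Camera axes: x right, y down, z forward; pixel columns grow to the right and rows downward; lengths in m; the calibration is good to about 2 mm. A picture is of the moment at which its call begins: read the wrist's pose just before it. calibration takes no time and is no camera call.
- robot.hand_in(): hands the job in; it is judged then, once.
The state is a dict: "time": time; "q": joint angles; "joint_velocities": joint speeds; "joint_torque": joint torques, N m; "position": TCP position; "tool_rot": TCP orientation; "ft_force": force on the tool from outside, world axes, zero at the start; "moment": the same for the moment, N m; "grip_width": finger opening in m; "grip_force": force on a finger pad.
Only numpy, scipy, OpenCV 4.12 (cv2) and the standard library are available. Lean on these libraries where they do the work, as an engineer would, in place of code of your own. Each camera call takes 0.05 s, during which the arm holds its last target. There are 200 camera calls.

### The job

Lay all the steel cam buckles with orange levers from the table on the tilt tray, so that they are all on it together; then slide the yellow-knobbed lock bolt open and lift the tray by its red handle until every buckle has slid out into the blue order bin. Then lower the tray gently by the handle onto its rest, without letting it fall, and slide the bolt fully home again. Leave the clips, spools, white ring and hammer alone.

Things in the scene. Friction and masses are not known exactly. Their poses are not given: they have to be found in the camera images.
- station: Counting station: a plywood board (310 x 268 x 10 mm) carrying a hinged steel tilt tray and a lock bolt, with a blue order bin fixed against it; all turn together with this body's yaw. Origin on the table under the middle of the tray. Its +y points from the tray's free edge (red handle) over the hinge to the bin, its x along the hinge
- tray (a joint): Angle of the tilt tray, rad: 0 = lying level on its rest, grows as the free edge is lifted, stop at 0.92. It turns about the hinge line (through tray_hinge, along the station's x). The tray weighs about 0.55 kg and falls back freely if let go. Buckles begin to slide at about 0.45 to 0.65 rad; some may need a little more
- tray_hinge (a point): Middle of the tray's hinge line, 95 mm above the table, at the tray's edge next to the bin
- tray_handle (a point): Middle of the tray's red handle, a level round bar of 14 mm diameter, 110 mm long along the station's x, 290 mm from the hinge and (tray level) 105 mm above the table. 46 mm of free space between the bar's centre line and the tray's end wall, except for the two 10 mm arms at the bar's ends. The bar can turn in a pinch as the tray tilts
- tray_floor (a point): Centre of the tray's inner floor (on its upper face, 100 mm above the table when level); axes as the station's while level. Inner floor 210 mm along the station's x and 240 mm along its y; walls 22 mm high on the two sides and at the free edge, open at the hinge edge
- order_bin (a point): Centre of the blue order bin's inner floor, 5 mm above the table; axes as the station's. Inside 240 mm along the station's x, 170 mm along y, side walls 120 mm high, backstop 160 mm, fixed to the station right behind the hinge
- bolt (a joint): Travel of the lock bolt, m: 0 = fully home, its steel tongue lies over the tray's red lug and the tray cannot be lifted (only about 0.02 rad of play); 0.055 = fully open, at the stop. It slides along the station's +y to open, clears the lug from about 0.047 on, needs about 2 N and stays where it is left. It may start up to 5 mm short of home
- bolt_knob (a point): Point near the top of the bolt's upright yellow knob (18 mm diameter, 40 mm tall), 5 mm below its top and 151 mm above the table; it moves with the bolt. The knob's foot (the bolt's top face) is 116 mm above the table. It stands on the robot's side of the tray, 147 mm to -x of the station's origin
- buckle0: Steel cam buckle with an orange thumb lever, 80 mm long (its x), 34 mm wide (its y), 28 mm high; the middle 46 mm of its length are full height, the ends 12 mm high. Origin: centre of the underside, z up. About 0.15 kg. There are three to five in all; a name without a pose at the start is absent
- buckle1: Steel cam buckle with an orange thumb lever, 80 mm long (its x), 34 mm wide (its y), 28 mm high; the middle 46 mm of its length are full height, the ends 12 mm high. Origin: centre of the underside, z up. About 0.15 kg. There are three to five in all; a name without a pose at the start is absent
- buckle2: Steel cam buckle with an orange thumb lever, 80 mm long (its x), 34 mm wide (its y), 28 mm high; the middle 46 mm of its length are full height, the ends 12 mm high. Origin: centre of the underside, z up. About 0.15 kg. There are three to five in all; a name without a pose at the start is absent
- buckle3: Steel cam buckle with an orange thumb lever, 80 mm long (its x), 34 mm wide (its y), 28 mm high; the middle 46 mm of its length are full height, the ends 12 mm high. Origin: centre of the underside, z up. About 0.15 kg. There are three to five in all; a name without a pose at the start is absent
- buckle4: Steel cam buckle with an orange thumb lever, 80 mm long (its x), 34 mm wide (its y), 28 mm high; the middle 46 mm of its length are full height, the ends 12 mm high. Origin: centre of the underside, z up. About 0.15 kg. There are three to five in all; a name without a pose at the start is absent
- clip0: Black plastic side-release clip, 74 x 50 x 14 mm, not wanted here; bystander, to be left alone. Origin: centre of the underside
- clip1: Black plastic side-release clip, 74 x 50 x 14 mm, not wanted here; bystander, to be left alone. Origin: centre of the underside
- spool0: Small spool of green thread, 36 mm diameter, 45 mm tall, standing; bystander, to be left alone. Origin: centre of the underside
- spool1: Small spool of blue thread, 36 mm diameter, 45 mm tall, standing; bystander, to be left alone. Origin: centre of the underside
- taperoll: White ring (tape core), 90 mm diameter, 25 mm high; bystander, to be left alone. Origin: centre of the underside
- mallet: Hammer, 240 mm long, lying; bystander, to be left alone. Origin: near the middle of its length

How it is judged:
By the outcome, as a careful person would: the job done as asked, in the order asked, and still so for the second after the job is handed in, with the robot touching nothing.
Of buckle0, buckle1, buckle2, buckle3, buckle4 only 3 to 5 are there at a start; the rules pass over those that are not, and their reading is None.
At some moment in a run one of buckle0, buckle1, buckle2, buckle3, buckle4 may be knocked a few centimetres aside while the robot is not near it.
It also fails if it takes over 210 s, if anything falls off the work surface, if the arm or the gripper's body presses on something with over 40 N, if the wrist force passes 120 N, or if a joint passes its speed limit or range.

## Working session

There is one attempt and no reset: what is moved stays moved. The work goes in short steps, Python scripts to look and compute and a tool call to move; the robot and the scene stay as the last step left them, time stands still between calls to the robot, and variables do not carry over. Pictures are saved under pics/ and viewed, at most 14 in all, crops included, and the job is handed in when it is done.

Besides the shell and the picture viewer there is one more tool, called after "Call:" as name(argument=value, ...) on one line, values as JSON. jog_arm: Moves the arm, as the interface text tells. Shifts and turns lie within -1 to 1; 1 stands for 4 cm of shift or 4 degrees of turn. Its arguments: {"type":"object","properties":{"motion":{"type":"array","items":{"type":"number"}},"grip_force":{"type":"number"}},"required":["motion"]}

```bash
mkdir -p pics; ls
python3 - <<'E'
from rig import robot
import cv2,numpy as np
o=robot.get_obs(); print({k:np.round(v,3) for k,v in o.items()}, robot.tip_reach)
for n in("top","side"):
    cv2.imwrite(f"pics/{n}0.png",robot.camera(n)); c=robot.calibration(n); print(n,{k:np.round(v,3).tolist() for k,v in c.items()})
print({k:np.round(v,3).tolist() for k,v in robot.calibration("wrist").items()})
E
```

```text
pics
{'time': np.float64(0.0), 'q': array([ 1.039,  0.528,  1.434, -0.   ,  1.181, -0.178]), 'joint_velocities': array([ 0.   , -0.   ,  0.   ,  0.001, -0.001, -0.   ]), 'joint_torque': array([ -0.   , -44.004, -17.66 ,   0.063,   0.058,  -0.   ]), 'position': array([0.216, 0.586, 0.233]), 'tool_rot': array([ 0.175,  0.984, -0.001, -0.   ]), 'ft_force': array([ 0.091,  0.532, -0.4  ]), 'moment': array([ 0.015, -0.023, -0.014]), 'grip_force': np.float64(0.0), 'grip_width': np.float64(0.087)} 0.011
top {'fx': 409.481, 'fy': 409.481, 'cx': 274.517, 'cy': 212.726, 'R': [[-0.002, -1.0, 0.025], [-0.982, -0.002, -0.189], [0.189, -0.025, -0.982]], 't': [-0.046, 0.557, 1.201]}
side {'fx': 465.697, 'fy': 465.697, 'cx': 281.322, 'cy': 209.908, 'R': [[0.954, -0.301, -0.004], [-0.207, -0.646, -0.735], [0.218, 0.702, -0.678]], 't': [-0.536, 0.193, 1.162]}
{'fx': 331.632, 'fy': 331.632, 'cx': 274.205, 'cy': 211.897, 'T_tool_cam': [[-0.001, -0.957, -0.29, 0.079], [1.0, -0.001, -0.0, -0.001], [-0.0, -0.29, 0.957, -0.153], [0.0, 0.0, 0.0, 1.0]]}
```

View pics/top0.png

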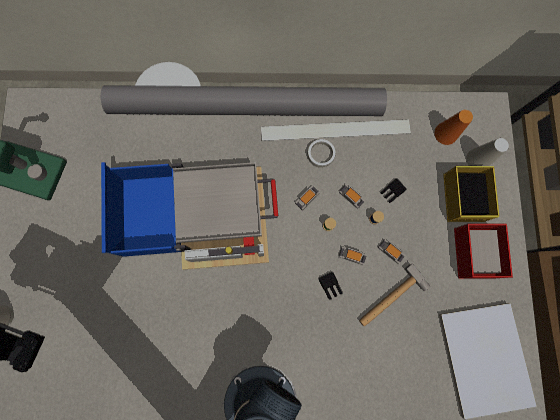

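View pics/side0.png

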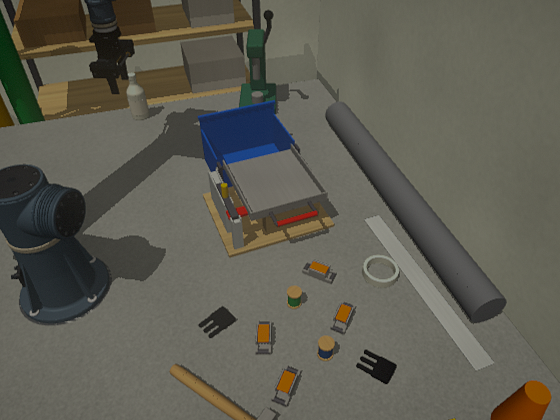

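Four buckles show in the top view, at about (306,197), (351,195), (352,255) and (391,251). The bin and tray are on the left (+y), the red handle is at (274,198) and the yellow knob at (228,250).

```bash
cat > h.py <<'E'
from rig import robot
import cv2,numpy as np
from scipy.spatial.transform import Rotation as Rn
def pose():
    o=robot.get_obs(); T=np.eye(4); T[:3,:3]=Rn.from_quat(o["tool_rot"]).as_matrix(); T[:3,3]=o["position"]; return T
def cam(n):
    """image, K params, camera-to-world T"""
    T0=pose(); c=robot.calibration(n); im=robot.camera(n)
    if n=="wrist": T=T0@np.array(c["T_tool_cam"])
    else:
        T=np.eye(4); T[:3,:3]=np.array(c["R"]).T; T[:3,3]=-T[:3,:3]@np.array(c["t"])
    return im,c,T
def onplane(uv,c,T,z):
    uv=np.atleast_2d(uv).astype(float)
    d=np.c_[(uv[:,0]-c["cx"])/c["fx"],(uv[:,1]-c["cy"])/c["fy"],np.ones(len(uv))]@T[:3,:3].T
    return T[:3,3]+d*((z-T[2,3])/d[:,2])[:,None]
def mask(im,lo,hi):
    return cv2.inRange(cv2.cvtColor(im,cv2.COLOR_BGR2HSV),lo,hi)
ORANGE=((9,150,110),(19,255,255)); RED=((0,170,90),(4,255,255)); YEL=((25,170,110),(33,255,255))
def blobs(m,amin=20):
    return [c for c in cv2.findContours(m,cv2.RETR_EXTERNAL,cv2.CHAIN_APPROX_NONE)[0] if cv2.contourArea(c)>amin]
def go(p,yaw=None):
    """units of shift (tool axes, 4cm) and turn (4deg) from here to p, with tool down"""
    T=pose(); d=T[:3,:3].T@(np.array(p)-T[:3,3])/.04
    y0=np.degrees(np.arctan2(T[1,0],T[0,0])); print("from",np.round(T[:3,3],4),"tool-x yaw",round(y0,1),"shift",np.round(d,2), end=" ")
    if yaw is not None: print("rz",round(-((yaw-y0+90)%180-90)/4,2),end="")
    print()
def rects(m,c,T,z,amin=20):
    for k in blobs(m,amin):
        P=onplane(k[:,0],c,T,z)[:,:2]; r=cv2.minAreaRect((P*1000).astype(np.float32)); b=cv2.boxPoints(r)
        e=b[1]-b[0],b[2]-b[1]; e=max(e,key=np.linalg.norm); M=cv2.moments(k)
        print("px",np.round([M['m10']/M['m00'],M['m01']/M['m00']]),"mm",np.round(r[0]),"size",np.round(r[1]),"long-axis yaw",round(np.degrees(np.arctan2(e[1],e[0]))%180,1))
E
python3 - <<'E'
from h import *
for n in("top","side"):
    im,c,T=cam(n)
    for nm,col,z in(("orange",ORANGE,.028),("red",RED,.11),("yel",YEL,.151)):
        print(n,nm); rects(mask(im,*col),c,T,z,8)
    if n=="top": cv2.imwrite("pics/z.png",cv2.resize(im[140:290,90:430],None,fx=2.3,fy=2.3,interpolation=cv2.INTER_CUBIC))
E
```

```text
top orange
px [354. 255.] mm [ 430. -290.] size [43. 23.] long-axis yaw 71.4
px [393. 251.] mm [ 444. -413.] size [42. 23.] long-axis yaw 50.2
px [307. 196.] mm [ 616. -150.] size [20. 42.] long-axis yaw 135.2
px [353. 195.] mm [ 621. -294.] size [43. 23.] long-axis yaw 43.4
px [462. 124.] mm [ 847. -657.] size [ 45. 145.] long-axis yaw 152.2
top red
px [248. 241.] mm [462.  31.] size [26. 26.] long-axis yaw 0.7
px [489. 251.] mm [ 437. -669.] size [155. 116.] long-axis yaw 0.0
px [274. 198.] mm [593. -43.] size [107.  12.] long-axis yaw 4.6
top yel
side orange
px [534. 401.] mm [ 889. -606.] size [110.  48.] long-axis yaw 35.7
px [286. 381.] mm [ 441. -414.] size [44. 25.] long-axis yaw 52.6
px [263. 333.] mm [ 428. -291.] size [44. 22.] long-axis yaw 73.7
px [343. 313.] mm [ 618. -296.] size [45. 25.] long-axis yaw 48.6
px [319. 267.] mm [ 614. -151.] size [24. 44.] long-axis yaw 135.4
side red
px [297. 218.] mm [591. -47.] size [110.  17.] long-axis yaw 4.3
px [228. 214.] mm [425.  21.] size [ 5. 31.] long-axis yaw 92.1
px [242. 211.] mm [462.  22.] size [24. 33.] long-axis yaw 94.0
side yel
px [224. 185.] mm [433.  89.] size [17. 13.] long-axis yaw 77.5
```

View pics/z.png

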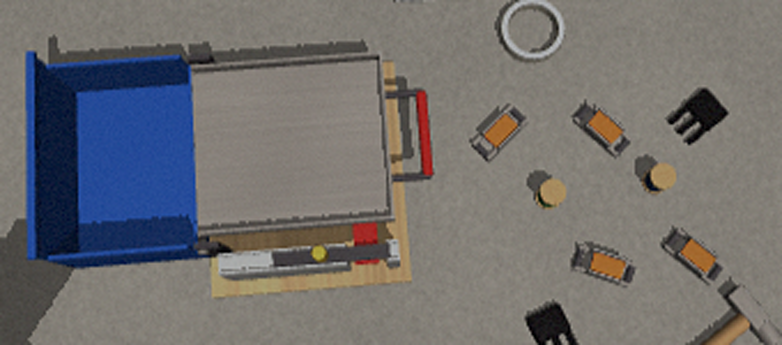

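```bash
cat >> h.py <<'E'
def plan(p,yaw):
    """turn (rz units) and shift in tool axes after and before the turn"""
    T=pose(); y0=np.degrees(np.arctan2(T[1,0],T[0,0])); dy=(yaw-y0+90)%180-90
    d=(np.array(p)-T[:3,3])/.04
    R1=Rn.from_euler('z',dy,degrees=True).as_matrix()@T[:3,:3]
    print("at",np.round(T[:3,3],4),"yaw",round(y0,1),"rz",round(-dy/4,2),"shift now",np.round(T[:3,:3].T@d,2),"after turn",np.round(R1.T@d,2))
E
python3 - <<'E'
from h import *
plan([.615,-.151,.15],135)
E
```

```text
at [0.2157 0.5861 0.2329] yaw 159.8 rz 6.2 shift now [-15.74 -13.84   2.09] after turn [-20.09  -5.97   2.08]
```

Call:
jog_arm(motion=[-0.98, -0.86, 0, 0, 0, 0, -0.3, -0.98, -0.86, 0, 0, 0, 0, -0.3, -0.98, -0.86, 0, 0, 0, 0, -0.3, -0.98, -0.86, 0, 0, 0, 0, -0.3, -0.98, -0.86, 0, 0, 0, 0, -0.3, -0.98, -0.86, 0, 0, 0, 0, -0.3, -0.98, -0.86, 0, 0, 0, 0, -0.3, -0.98, -0.86, 0, 0, 0, 0, -0.3, -0.98, -0.86, 0, 0, 0, 0, -0.3, -0.98, -0.86, 0, 0, 0, 0, -0.3, -0.98, -0.86, 0, 0, 0, 0, -0.3, -0.98, -0.86, 0, 0, 0, 0, -0.3], grip_force=25)

```text
time: 1.7
position: [0.5153, 0.035, 0.2336]
tool_rot: [0.176, 0.984, 0.0, 0.0]
ft_force: [0.6, 0.5, -0.2]
grip_width: 0.0565
grip_force: 0.0
```

Call:
jog_arm(motion=[-0.98, -0.86, 0, 0, 0, 0, -0.3, -0.98, -0.86, 0, 0, 0, 0, -0.3, -0.98, -0.86, 0, 0, 0, 0, -0.3, -0.98, -0.86, 0, 0, 0, 0, -0.3, 0, 0, 0.3, 0, 0, 0.89, -0.3, 0, 0, 0.3, 0, 0, 0.89, -0.3, 0, 0, 0.3, 0, 0, 0.89, -0.3, 0, 0, 0.3, 0, 0, 0.89, -0.3, 0, 0, 0.3, 0, 0, 0.88, -0.3, 0, 0, 0.3, 0, 0, 0.88, -0.3, 0, 0, 0.28, 0, 0, 0.88, -0.3, 0, 0, 0, 0, 0, 0, -0.3])

```text
time: 3.2
position: [0.6135, -0.1464, 0.1492]
tool_rot: [0.382, 0.924, 0.0, -0.001]
ft_force: [0.1, -0.2, -0.2]
grip_width: 0.0567
grip_force: 0.0
```

```bash
cat > look.py <<'E'
from h import *
import sys
im,c,T=cam("wrist"); cv2.imwrite(f"pics/{sys.argv[1]}.png",im); rects(mask(im,*ORANGE),c,T,.028,300)
im,c,T=cam("top"); print("top"); rects(mask(im,*ORANGE),c,T,.028,10)
E
python3 look.py w1; python3 -c "
from h import *
plan([.615,-.151,.017],135)"
```

```text
px [274. 211.] mm [ 616. -150.] size [25. 43.] long-axis yaw 135.0
px [ 10. 172.] mm [ 433. -283.] size [31. 25.] long-axis yaw 69.6
top
px [354. 255.] mm [ 430. -290.] size [43. 23.] long-axis yaw 71.4
px [393. 251.] mm [ 444. -413.] size [42. 24.] long-axis yaw 50.2
px [354. 195.] mm [ 621. -294.] size [43. 23.] long-axis yaw 43.4
px [458. 127.] mm [ 850. -647.] size [ 45. 150.] long-axis yaw 141.3
at [ 0.6144 -0.1468  0.1505] yaw 135.0 rz 0.01 shift now [-0.08 -0.06  3.34] after turn [-0.08 -0.06  3.34]
```

View pics/w1.png

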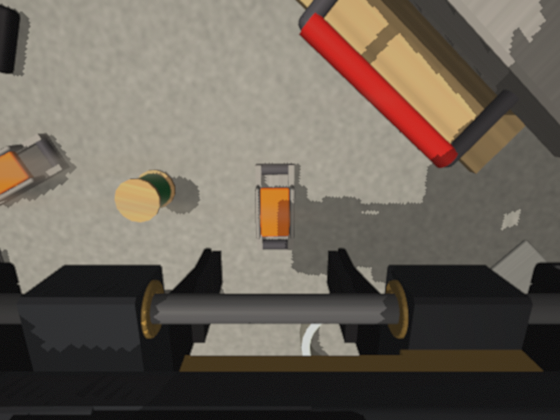

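The buckle is centred at (275,206), aligned with the jaws and clear of the spool at (145,195), so I descend and grip.

Call:
jog_arm(motion=[-0.04, -0.02, 0.84, 0, 0, 0, -0.3, 0, 0, 0.84, 0, 0, 0, -0.3, 0, 0, 0.84, 0, 0, 0, -0.3, 0, 0, 0.8, 0, 0, 0, -0.3, 0, 0, 0, 0, 0, 0, -0.3, 0, 0, 0, 0, 0, 0, 0.9, 0, 0, 0, 0, 0, 0, 0.9, 0, 0, 0, 0, 0, 0, 0.9, 0, 0, 0, 0, 0, 0, 0.9, 0, 0, -0.9, 0, 0, 0, 0.9, 0, 0, -0.9, 0, 0, 0, 0.9, 0, 0, -0.9, 0, 0, 0, 0.9])

```text
time: 4.8
position: [0.6143, -0.1482, 0.1262]
tool_rot: [0.383, 0.924, -0.0, -0.001]
ft_force: [1.0, -0.5, -1.2]
grip_width: 0.0337
grip_force: 25.0
```

```bash
cat >> h.py <<'E'
# station from handle (0.592,-0.045), yaw 4.5
SY=4.5; sx=np.array([np.cos(np.radians(SY)),np.sin(np.radians(SY))]); sy=np.array([-sx[1],sx[0]])
HD=np.array([.592,-.045]); TR=HD+.17*sy
def tray(a,b): return TR+a*sx+b*sy
E
python3 - <<'E'
from h import *
print(robot.get_obs()["grip_width"],TR)
plan([*tray(.05,.05),.20],94.5)
im,c,T=cam("top"); rects(mask(im,*RED),c,T,.110,30); rects(mask(im,(20,120,90),(35,255,255)),c,T,.156,5)
E
```

```text
0.03373512446270607 [0.57866195 0.12447595]
at [ 0.6143 -0.1482  0.1262] yaw 135.0 rz 10.12 shift now [ 5.59  5.95 -1.84] after turn [ 8.12  0.9  -1.84]
px [489. 251.] mm [ 437. -669.] size [117. 155.] long-axis yaw 179.9
px [273. 188.] mm [618. -40.] size [12. 55.] long-axis yaw 180.0
px [477. 192.] mm [ 599. -615.] size [157. 133.] long-axis yaw 0.0
```

Call:
jog_arm(motion=[0, 0, -0.17, 0, 0, 0.92, 0.9, 0, 0, -0.17, 0, 0, 0.92, 0.9, 0, 0, -0.17, 0, 0, 0.92, 0.9, 0, 0, -0.17, 0, 0, 0.92, 0.9, 0, 0, -0.17, 0, 0, 0.92, 0.9, 0, 0, -0.17, 0, 0, 0.92, 0.9, 0, 0, -0.17, 0, 0, 0.92, 0.9, 0, 0, -0.17, 0, 0, 0.92, 0.9, 0, 0, -0.17, 0, 0, 0.92, 0.9, 0, 0, -0.17, 0, 0, 0.92, 0.9, 0, 0, -0.14, 0, 0, 0.92, 0.9, 0, 0, 0, 0, 0, 0, 0.9])

```text
time: 6.35
position: [0.6147, -0.1484, 0.1989]
tool_rot: [0.678, 0.735, -0.0, -0.0]
ft_force: [0.6, -0.3, -1.4]
grip_width: 0.0334
grip_force: 25.0
```

Call:
jog_arm(motion=[0.9, 0.1, 0, 0, 0, 0, 0.9, 0.9, 0.1, 0, 0, 0, 0, 0.9, 0.9, 0.1, 0, 0, 0, 0, 0.9, 0.9, 0.1, 0, 0, 0, 0, 0.9, 0.9, 0.1, 0, 0, 0, 0, 0.9, 0.9, 0.1, 0, 0, 0, 0, 0.9, 0.9, 0.1, 0, 0, 0, 0, 0.9, 0.9, 0.1, 0, 0, 0, 0, 0.9, 0.9, 0.1, 0, 0, 0, 0, 0.9, 0, 0, 0.9, 0, 0, 0, 0.9, 0, 0, 0.9, 0, 0, 0, 0.9, 0, 0, 0, 0, 0, 0, 0.9])

```text
time: 7.85
position: [0.6221, 0.1772, 0.1234]
tool_rot: [0.678, 0.735, -0.003, -0.003]
ft_force: [0.0, 0.0, -1.4]
grip_width: 0.0339
grip_force: 25.0
```

Run:
```python
from h import *
print(robot.get_obs()["grip_width"])
plan([*tray(.05,.05),.118],94.5)
im,c,T=cam("wrist"); cv2.imwrite("pics/w2.png",im)
```

```text
0.0338559856188723
at [0.6221 0.1772 0.1234] yaw 94.6 rz 0.02 shift now [0.02 0.07 0.13] after turn [0.02 0.07 0.13]
```

View pics/w2.png

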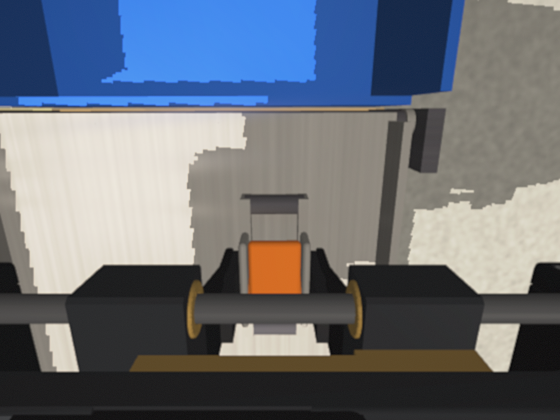

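The buckle sits inside the tray with about 40 mm to the right wall at (395,200), so I release and go on to the next.

Call:
jog_arm(motion=[0, 0, 0.12, 0, 0, 0, 0.9, 0, 0, 0, 0, 0, 0, 0.9, 0, 0, 0, 0, 0, 0, -0.15, 0, 0, 0, 0, 0, 0, -0.15, 0, 0, 0, 0, 0, 0, -0.15, 0, 0, -0.7, 0, 0, 0, -0.2, 0, 0, -0.8, 0, 0, 0, -0.3, 0, 0, -0.8, 0, 0, 0, -0.3, 0, 0, 0, 0, 0, 0, -0.3])

```text
time: 9.02
position: [0.6273, 0.1777, 0.2176]
tool_rot: [0.679, 0.734, 0.003, 0.002]
ft_force: [0.1, -0.4, -1.0]
grip_width: 0.0563
grip_force: 0.0
```

Run:
```python
from h import *
for n in("top","side"):
    im,c,T=cam(n); print(n); rects(mask(im,*ORANGE),c,T,.028,10)
plan([.620,-.295,.14],46)
```

```text
top
px [354. 255.] mm [ 430. -290.] size [43. 23.] long-axis yaw 71.4
px [393. 251.] mm [ 444. -413.] size [42. 23.] long-axis yaw 49.0
px [353. 195.] mm [ 621. -294.] size [43. 23.] long-axis yaw 43.4
px [459. 127.] mm [ 847. -652.] size [ 45. 149.] long-axis yaw 147.4
side
px [534. 401.] mm [ 888. -606.] size [112.  48.] long-axis yaw 34.6
px [286. 381.] mm [ 441. -414.] size [44. 25.] long-axis yaw 52.6
px [263. 333.] mm [ 428. -291.] size [44. 22.] long-axis yaw 73.7
px [343. 313.] mm [ 618. -296.] size [45. 25.] long-axis yaw 48.6
px [285. 163.] mm [665. 287.] size [28. 26.] long-axis yaw 13.6
px [18. 11.] mm [-278. 2008.] size [248.  20.] long-axis yaw 89.6
at [0.6249 0.1774 0.2141] yaw 94.5 rz 12.13 shift now [-11.76  -1.05   1.85] after turn [-8.58  8.12  1.85]
```

Call:
jog_arm(motion=[-0.98, -0.09, 0, 0, 0, 0, -0.3, -0.98, -0.09, 0, 0, 0, 0, -0.3, -0.98, -0.09, 0, 0, 0, 0, -0.3, -0.98, -0.09, 0, 0, 0, 0, -0.3, -0.98, -0.09, 0, 0, 0, 0, -0.3, -0.98, -0.09, 0, 0, 0, 0, -0.3, -0.98, -0.09, 0, 0, 0, 0, -0.3, -0.98, -0.09, 0, 0, 0, 0, -0.3, -0.98, -0.09, 0, 0, 0, 0, -0.3, -0.98, -0.09, 0, 0, 0, 0, -0.3, -0.98, -0.09, 0, 0, 0, 0, -0.3, -0.98, -0.09, 0, 0, 0, 0, -0.3])

```text
time: 10.62
position: [0.6181, -0.2956, 0.212]
tool_rot: [0.679, 0.734, -0.0, -0.002]
ft_force: [1.1, -0.6, 0.5]
grip_width: 0.0563
grip_force: 0.0
```

Call:
jog_arm(motion=[0, 0, 0.16, 0, 0, 1, -0.3, 0, 0, 0.16, 0, 0, 1, -0.3, 0, 0, 0.16, 0, 0, 1, -0.3, 0, 0, 0.16, 0, 0, 1, -0.3, 0, 0, 0.16, 0, 0, 1, -0.3, 0, 0, 0.16, 0, 0, 1, -0.3, 0, 0, 0.16, 0, 0, 1, -0.3, 0, 0, 0.16, 0, 0, 1, -0.3, 0, 0, 0.16, 0, 0, 1, -0.3, 0, 0, 0.16, 0, 0, 1, -0.3, 0, 0, 0.16, 0, 0, 1, -0.3, 0, 0, 0.09, 0, 0, 1, -0.3])

```text
time: 12.12
position: [0.6178, -0.294, 0.1376]
tool_rot: [0.919, 0.394, -0.001, -0.002]
ft_force: [0.2, -0.7, 0.2]
grip_width: 0.0568
grip_force: 0.0
```

Run:
```python
from h import *
im,c,T=cam("wrist"); rects(mask(im,*ORANGE),c,T,.028,200)
plan([.620,-.295,.017],46)
```

```text
px [277. 208.] mm [ 621. -294.] size [44. 25.] long-axis yaw 47.2
at [ 0.6176 -0.2939  0.1372] yaw 46.3 rz 0.07 shift now [0.02 0.08 3.01] after turn [0.02 0.08 3.01]
```

Call:
jog_arm(motion=[0.06, 0.04, 0.76, 0, 0, 0, -0.3, 0, 0, 0.76, 0, 0, 0, -0.3, 0, 0, 0.76, 0, 0, 0, -0.3, 0, 0, 0.72, 0, 0, 0, -0.3, 0, 0, 0, 0, 0, 0, -0.3, 0, 0, 0, 0, 0, 0, 0.9, 0, 0, 0, 0, 0, 0, 0.9, 0, 0, 0, 0, 0, 0, 0.9, 0, 0, 0, 0, 0, 0, 0.9, 0, 0, -0.9, 0, 0, 0, 0.9, 0, 0, -0.9, 0, 0, 0, 0.9, 0, 0, -0.9, 0, 0, 0, 0.9])

```text
time: 13.68
position: [0.6217, -0.2942, 0.1291]
tool_rot: [0.919, 0.395, -0.0, -0.0]
ft_force: [0.0, -0.0, -1.1]
grip_width: 0.0339
grip_force: 25.0
```

Call:
jog_arm(motion=[0, 0, -0.16, 0, 0, -1, 0.9, 0, 0, -0.16, 0, 0, -1, 0.9, 0, 0, -0.16, 0, 0, -1, 0.9, 0, 0, -0.16, 0, 0, -1, 0.9, 0, 0, -0.16, 0, 0, -1, 0.9, 0, 0, -0.16, 0, 0, -1, 0.9, 0, 0, -0.16, 0, 0, -1, 0.9, 0, 0, -0.16, 0, 0, -1, 0.9, 0, 0, -0.16, 0, 0, -1, 0.9, 0, 0, -0.16, 0, 0, -1, 0.9, 0, 0, -0.16, 0, 0, -1, 0.9, 0, 0, -0.16, 0, 0, -1, 0.9])

```text
time: 15.18
position: [0.6217, -0.2941, 0.205]
tool_rot: [0.678, 0.735, -0.0, -0.0]
ft_force: [0.4, -0.8, -2.5]
grip_width: 0.034
grip_force: 25.0
```

Run:
```python
from h import *
print(robot.get_obs()["grip_width"])
plan([*tray(-.05,.05),.118],94.5)
```

```text
0.03398924113096511
at [ 0.6217 -0.2941  0.205 ] yaw 94.6 rz 0.04 shift now [11.77 -1.47  2.18] after turn [11.77 -1.5   2.18]
```

Call:
jog_arm(motion=[0.98, -0.12, 0, 0, 0, 0, 0.9, 0.98, -0.12, 0, 0, 0, 0, 0.9, 0.98, -0.12, 0, 0, 0, 0, 0.9, 0.98, -0.12, 0, 0, 0, 0, 0.9, 0.98, -0.12, 0, 0, 0, 0, 0.9, 0.98, -0.12, 0, 0, 0, 0, 0.9, 0.98, -0.12, 0, 0, 0, 0, 0.9, 0.98, -0.12, 0, 0, 0, 0, 0.9, 0.98, -0.12, 0, 0, 0, 0, 0.9, 0.98, -0.12, 0, 0, 0, 0, 0.9, 0.98, -0.12, 0, 0, 0, 0, 0.9, 0.98, -0.13, 0, 0, 0, 0, 0.9])

```text
time: 16.68
position: [0.5268, 0.1713, 0.2052]
tool_rot: [0.679, 0.734, 0.0, 0.0]
ft_force: [0.2, -0.2, -1.1]
grip_width: 0.0335
grip_force: 25.0
```

Call:
jog_arm(motion=[0, 0, 0.7, 0, 0, 0, 0.9, 0, 0, 0.7, 0, 0, 0, 0.9, 0, 0, 0.6, 0, 0, 0, 0.9, 0, 0, 0.18, 0, 0, 0, 0.9, 0, 0, 0, 0, 0, 0, 0.9, 0, 0, 0, 0, 0, 0, -0.15, 0, 0, 0, 0, 0, 0, -0.15, 0, 0, 0, 0, 0, 0, -0.15, 0, 0, -0.7, 0, 0, 0, -0.2, 0, 0, -0.8, 0, 0, 0, -0.3, 0, 0, -0.9, 0, 0, 0, -0.3, 0, 0, 0, 0, 0, 0, -0.3])

```text
time: 18.18
position: [0.5293, 0.1704, 0.2166]
tool_rot: [0.679, 0.734, 0.003, 0.002]
ft_force: [0.3, -0.0, 0.1]
grip_width: 0.0566
grip_force: 0.0
```

Run:
```python
from h import *
im,c,T=cam("wrist"); cv2.imwrite("pics/w3.png",im); rects(mask(im,*ORANGE),c,T,.128,200)
im,c,T=cam("side"); rects(mask(im,*ORANGE),c,T,.028,10)
plan([.429,-.290,.14],72.5)
plan([.4425,-.4135,.14],51)
```

```text
px [400. 220.] mm [626. 177.] size [26. 44.] long-axis yaw 94.7
px [270. 220.] mm [527. 169.] size [25. 44.] long-axis yaw 95.0
px [534. 401.] mm [ 888. -606.] size [111.  48.] long-axis yaw 34.6
px [286. 381.] mm [ 441. -414.] size [44. 25.] long-axis yaw 52.6
px [263. 333.] mm [ 428. -291.] size [44. 22.] long-axis yaw 73.7
px [252. 171.] mm [554. 280.] size [27. 26.] long-axis yaw 4.6
px [284. 162.] mm [663. 297.] size [27. 47.] long-axis yaw 103.6
at [0.5269 0.17   0.2137] yaw 94.5 rz 5.5 shift now [-11.27  -3.34   1.84] after turn [-11.71   1.12   1.84]
at [0.5269 0.17   0.2137] yaw 94.5 rz 10.88 shift now [-14.38  -3.25   1.84] after turn [-12.67   7.54   1.84]
```

View pics/w3.png

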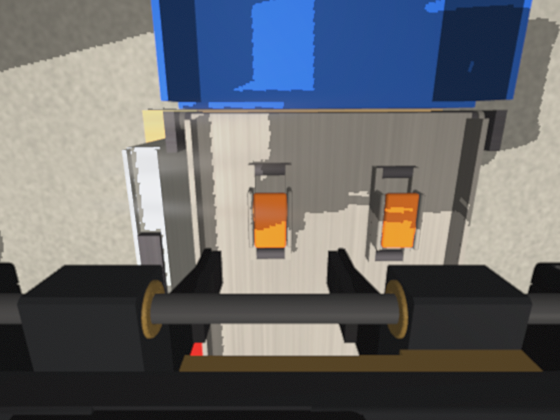

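Both buckles lie flat in the tray, at (270,210) and (395,212). Next is the near buckle.

Call:
jog_arm(motion=[-0.94, -0.28, 0, 0, 0, 0, -0.3, -0.94, -0.28, 0, 0, 0, 0, -0.3, -0.94, -0.28, 0, 0, 0, 0, -0.3, -0.94, -0.28, 0, 0, 0, 0, -0.3, -0.94, -0.28, 0, 0, 0, 0, -0.3, -0.94, -0.28, 0, 0, 0, 0, -0.3, -0.94, -0.28, 0, 0, 0, 0, -0.3, -0.94, -0.28, 0, 0, 0, 0, -0.3, -0.94, -0.28, 0, 0, 0, 0, -0.3, -0.94, -0.28, 0, 0, 0, 0, -0.3, -0.94, -0.28, 0, 0, 0, 0, -0.3, -0.94, -0.26, 0, 0, 0, 0, -0.3])

```text
time: 19.77
position: [0.4283, -0.2907, 0.2122]
tool_rot: [0.679, 0.734, 0.0, -0.002]
ft_force: [-0.2, -0.1, 0.1]
grip_width: 0.0565
grip_force: 0.0
```

Call:
jog_arm(motion=[0, 0, 0.3, 0, 0, 0.92, -0.3, 0, 0, 0.3, 0, 0, 0.92, -0.3, 0, 0, 0.3, 0, 0, 0.92, -0.3, 0, 0, 0.3, 0, 0, 0.92, -0.3, 0, 0, 0.3, 0, 0, 0.92, -0.3, 0, 0, 0.3, 0, 0, 0.92, -0.3, 0, 0, 0, 0, 0, 0, -0.3])

```text
time: 20.65
position: [0.4282, -0.2889, 0.1398]
tool_rot: [0.807, 0.591, -0.0, -0.003]
ft_force: [-0.7, -0.2, 0.3]
grip_width: 0.0566
grip_force: 0.0
```

Run:
```python
from h import *
im,c,T=cam("wrist"); rects(mask(im,*ORANGE),c,T,.028,200)
plan([.429,-.290,.017],72.5)
```

```text
px [327. 335.] mm [ 439. -418.] size [29. 25.] long-axis yaw 51.1
px [277. 211.] mm [ 431. -290.] size [43. 25.] long-axis yaw 72.5
at [ 0.4287 -0.2894  0.1406] yaw 72.5 rz -0.0 shift now [-0.02  0.02  3.09] after turn [-0.02  0.02  3.09]
```

Call:
jog_arm(motion=[0, 0.04, 0.78, 0, 0, 0, -0.3, 0, 0, 0.78, 0, 0, 0, -0.3, 0, 0, 0.78, 0, 0, 0, -0.3, 0, 0, 0.74, 0, 0, 0, -0.3, 0, 0, 0, 0, 0, 0, -0.3, 0, 0, 0, 0, 0, 0, 0.9, 0, 0, 0, 0, 0, 0, 0.9, 0, 0, 0, 0, 0, 0, 0.9, 0, 0, 0, 0, 0, 0, 0.9, 0, 0, -0.9, 0, 0, 0, 0.9, 0, 0, -0.9, 0, 0, 0, 0.9, 0, 0, -0.9, 0, 0, 0, 0.9])

```text
time: 22.2
position: [0.4308, -0.2904, 0.1277]
tool_rot: [0.807, 0.591, 0.0, -0.0]
ft_force: [0.5, -0.5, -1.8]
grip_width: 0.0336
grip_force: 25.0
```

Call:
jog_arm(motion=[0, 0, -0.33, 0, 0, -0.92, 0.9, 0, 0, -0.33, 0, 0, -0.92, 0.9, 0, 0, -0.33, 0, 0, -0.92, 0.9, 0, 0, -0.33, 0, 0, -0.92, 0.9, 0, 0, -0.33, 0, 0, -0.92, 0.9, 0, 0, -0.33, 0, 0, -0.92, 0.9, 0, 0, 0, 0, 0, 0, 0.9])

```text
time: 23.08
position: [0.4313, -0.2909, 0.2067]
tool_rot: [0.679, 0.734, -0.0, 0.001]
ft_force: [0.5, -0.5, -1.6]
grip_width: 0.0339
grip_force: 25.0
```

Run:
```python
from h import *
print(robot.get_obs()["grip_width"])
plan([*tray(-.05,-.05),.118],94.5)
```

```text
0.03385497565467857
at [ 0.4313 -0.2909  0.2067] yaw 94.5 rz -0.01 shift now [8.82 3.23 2.21] after turn [8.82 3.23 2.21]
```

Call:
jog_arm(motion=[0.88, 0.32, 0, 0, 0, 0, 0.9, 0.88, 0.32, 0, 0, 0, 0, 0.9, 0.88, 0.32, 0, 0, 0, 0, 0.9, 0.88, 0.32, 0, 0, 0, 0, 0.9, 0.88, 0.32, 0, 0, 0, 0, 0.9, 0.88, 0.32, 0, 0, 0, 0, 0.9, 0.88, 0.32, 0, 0, 0, 0, 0.9, 0.88, 0.32, 0, 0, 0, 0, 0.9, 0.88, 0.32, 0, 0, 0, 0, 0.9, 0.88, 0.33, 0, 0, 0, 0, 0.9, 0, 0, 0, 0, 0, 0, 0.9])

```text
time: 24.45
position: [0.5312, 0.0725, 0.2051]
tool_rot: [0.678, 0.735, -0.0, -0.001]
ft_force: [-0.6, -0.7, -2.9]
grip_width: 0.0336
grip_force: 25.0
```

Call:
jog_arm(motion=[0, 0, 0.7, 0, 0, 0, 0.9, 0, 0, 0.7, 0, 0, 0, 0.9, 0, 0, 0.6, 0, 0, 0, 0.9, 0, 0, 0.2, 0, 0, 0, 0.9, 0, 0, 0, 0, 0, 0, 0.9, 0, 0, 0, 0, 0, 0, -0.15, 0, 0, 0, 0, 0, 0, -0.15, 0, 0, 0, 0, 0, 0, -0.15, 0, 0, -0.7, 0, 0, 0, -0.2, 0, 0, -0.8, 0, 0, 0, -0.3, 0, 0, -0.9, 0, 0, 0, -0.3, 0, 0, 0, 0, 0, 0, -0.3])

```text
time: 25.95
position: [0.5335, 0.0702, 0.2167]
tool_rot: [0.679, 0.734, 0.002, 0.003]
ft_force: [-0.3, -0.5, 0.1]
grip_width: 0.0566
grip_force: 0.0
```

Run:
```python
from h import *
im,c,T=cam("wrist"); rects(mask(im,*ORANGE),c,T,.128,200)
im,c,T=cam("side"); rects(mask(im,*ORANGE),c,T,.028,10)
plan([.4425,-.4135,.14],51)
```

```text
px [268. 218.] mm [530.  70.] size [25. 43.] long-axis yaw 94.4
px [421.  80.] mm [627. 176.] size [26. 43.] long-axis yaw 94.5
px [275.  79.] mm [527. 169.] size [25. 43.] long-axis yaw 94.5
px [534. 401.] mm [ 888. -606.] size [112.  48.] long-axis yaw 34.6
px [286. 381.] mm [ 441. -414.] size [44. 25.] long-axis yaw 52.6
px [263. 193.] mm [557. 168.] size [28. 25.] long-axis yaw 9.6
px [253. 170.] mm [552. 291.] size [28. 50.] long-axis yaw 94.6
at [0.5312 0.0703 0.2138] yaw 94.5 rz 10.88 shift now [-11.88  -3.16   1.85] after turn [-10.79   5.89   1.85]
```

Call:
jog_arm(motion=[-0.99, -0.26, 0, 0, 0, 0, -0.3, -0.99, -0.26, 0, 0, 0, 0, -0.3, -0.99, -0.26, 0, 0, 0, 0, -0.3, -0.99, -0.26, 0, 0, 0, 0, -0.3, -0.99, -0.26, 0, 0, 0, 0, -0.3, -0.99, -0.26, 0, 0, 0, 0, -0.3, -0.99, -0.26, 0, 0, 0, 0, -0.3, -0.99, -0.26, 0, 0, 0, 0, -0.3, -0.99, -0.26, 0, 0, 0, 0, -0.3, -0.99, -0.27, 0, 0, 0, 0, -0.3, -0.99, -0.27, 0, 0, 0, 0, -0.3, -0.99, -0.27, 0, 0, 0, 0, -0.3])

```text
time: 27.55
position: [0.442, -0.4138, 0.2118]
tool_rot: [0.679, 0.734, 0.0, -0.002]
ft_force: [-0.3, -0.1, -0.1]
grip_width: 0.0567
grip_force: 0.0
```

Call:
jog_arm(motion=[0, 0, 0.17, 0, 0, 0.99, -0.3, 0, 0, 0.17, 0, 0, 0.99, -0.3, 0, 0, 0.17, 0, 0, 0.99, -0.3, 0, 0, 0.17, 0, 0, 0.99, -0.3, 0, 0, 0.17, 0, 0, 0.99, -0.3, 0, 0, 0.17, 0, 0, 0.99, -0.3, 0, 0, 0.17, 0, 0, 0.99, -0.3, 0, 0, 0.17, 0, 0, 0.99, -0.3, 0, 0, 0.17, 0, 0, 0.99, -0.3, 0, 0, 0.17, 0, 0, 0.99, -0.3, 0, 0, 0.17, 0, 0, 0.98, -0.3, 0, 0, 0, 0, 0, 0, -0.3])

```text
time: 29.05
position: [0.4421, -0.4121, 0.1369]
tool_rot: [0.902, 0.431, -0.0, -0.002]
ft_force: [0.3, 0.8, -0.2]
grip_width: 0.0567
grip_force: 0.0
```

Run:
```python
from h import *
im,c,T=cam("wrist"); rects(mask(im,*ORANGE),c,T,.028,200); cv2.imwrite("pics/w4.png",im)
plan([.4425,-.4135,.017],51)
```

```text
px [277. 211.] mm [ 444. -413.] size [44. 25.] long-axis yaw 50.4
at [ 0.4424 -0.4125  0.1375] yaw 51.1 rz 0.01 shift now [-0.02  0.03  3.01] after turn [-0.02  0.03  3.01]
```

View pics/w4.png

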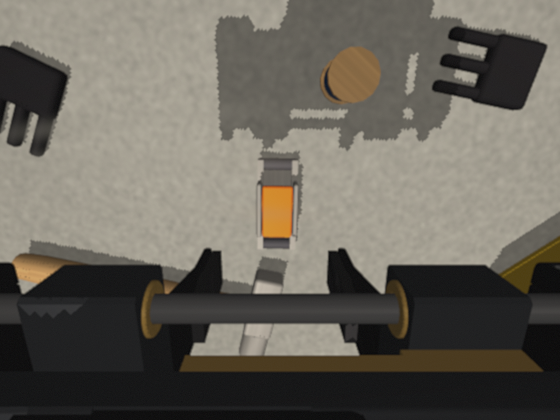

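The hammer head at (262,300) is about 55 mm or more from the grasp and clear of the fingers. I grasp slightly forward.

Call:
jog_arm(motion=[0.1, 0.03, 0.76, 0, 0, 0, -0.3, 0, 0, 0.76, 0, 0, 0, -0.3, 0, 0, 0.76, 0, 0, 0, -0.3, 0, 0, 0.73, 0, 0, 0, -0.3, 0, 0, 0, 0, 0, 0, -0.3, 0, 0, 0, 0, 0, 0, 0.9, 0, 0, 0, 0, 0, 0, 0.9, 0, 0, 0, 0, 0, 0, 0.9, 0, 0, 0, 0, 0, 0, 0.9, 0, 0, -0.9, 0, 0, 0, 0.9, 0, 0, -0.9, 0, 0, 0, 0.9, 0, 0, -0.9, 0, 0, 0, 0.9])

```text
time: 30.6
position: [0.4464, -0.4107, 0.1275]
tool_rot: [0.903, 0.43, 0.0, -0.0]
ft_force: [-0.3, -1.0, -1.5]
grip_width: 0.0337
grip_force: 25.0
```

Call:
jog_arm(motion=[0, 0, -0.18, 0, 0, -0.99, 0.9, 0, 0, -0.18, 0, 0, -0.99, 0.9, 0, 0, -0.18, 0, 0, -0.99, 0.9, 0, 0, -0.18, 0, 0, -0.99, 0.9, 0, 0, -0.18, 0, 0, -0.99, 0.9, 0, 0, -0.18, 0, 0, -0.99, 0.9, 0, 0, -0.18, 0, 0, -0.99, 0.9, 0, 0, -0.18, 0, 0, -0.99, 0.9, 0, 0, -0.18, 0, 0, -0.99, 0.9, 0, 0, -0.18, 0, 0, -0.99, 0.9, 0, 0, -0.17, 0, 0, -0.98, 0.9, 0, 0, 0, 0, 0, 0, 0.9])

```text
time: 32.1
position: [0.4466, -0.411, 0.2058]
tool_rot: [0.679, 0.734, -0.0, 0.0]
ft_force: [-0.3, 0.1, -2.6]
grip_width: 0.0337
grip_force: 25.0
```

Run:
```python
from h import *
print(robot.get_obs()["grip_width"])
plan([*tray(.05,-.05),.118],94.5)
```

```text
0.0336904843109731
at [ 0.4466 -0.411   0.2058] yaw 94.5 rz -0.01 shift now [11.84  5.58  2.19] after turn [11.84  5.59  2.19]
```

Call:
jog_arm(motion=[0.98, 0.46, 0, 0, 0, 0, 0.9, 0.98, 0.46, 0, 0, 0, 0, 0.9, 0.98, 0.46, 0, 0, 0, 0, 0.9, 0.98, 0.46, 0, 0, 0, 0, 0.9, 0.98, 0.46, 0, 0, 0, 0, 0.9, 0.98, 0.46, 0, 0, 0, 0, 0.9, 0.98, 0.46, 0, 0, 0, 0, 0.9, 0.98, 0.47, 0, 0, 0, 0, 0.9, 0.99, 0.47, 0, 0, 0, 0, 0.9, 0.99, 0.47, 0, 0, 0, 0, 0.9, 0.99, 0.47, 0, 0, 0, 0, 0.9, 0.99, 0.47, 0, 0, 0, 0, 0.9])

```text
time: 33.6
position: [0.6316, 0.0785, 0.2049]
tool_rot: [0.679, 0.734, -0.0, -0.0]
ft_force: [0.9, 0.5, -2.4]
grip_width: 0.0337
grip_force: 25.0
```

Call:
jog_arm(motion=[0, 0, 0.7, 0, 0, 0, 0.9, 0, 0, 0.7, 0, 0, 0, 0.9, 0, 0, 0.6, 0, 0, 0, 0.9, 0, 0, 0.18, 0, 0, 0, 0.9, 0, 0, 0, 0, 0, 0, 0.9, 0, 0, 0, 0, 0, 0, -0.15, 0, 0, 0, 0, 0, 0, -0.15, 0, 0, 0, 0, 0, 0, -0.15, 0, 0, -0.7, 0, 0, 0, -0.2, 0, 0, -0.8, 0, 0, 0, -0.3, 0, 0, -0.9, 0, 0, 0, -0.3, 0, 0, 0, 0, 0, 0, -0.3])

```text
time: 35.1
position: [0.6339, 0.077, 0.2176]
tool_rot: [0.679, 0.734, 0.002, 0.003]
ft_force: [-0.1, -0.3, 0.4]
grip_width: 0.0566
grip_force: 0.0
```

Run:
```python
from h import *
im,c,T=cam("wrist"); rects(mask(im,*ORANGE),c,T,.128,200); cv2.imwrite("pics/w5.png",im)
im,c,T=cam("side"); print("side");rects(mask(im,*ORANGE),c,T,.128,10); rects(mask(im,*YEL),c,T,.145,5)
print(HD+(.29-.125)*sy-.147*sx, tray(-.147,-.03))
plan([.430,.086,.19],94.5)
```

```text
px [269. 222.] mm [631.  74.] size [25. 44.] long-axis yaw 94.6
px [136. 216.] mm [530.  70.] size [25. 44.] long-axis yaw 94.4
px [273.  79.] mm [627. 176.] size [26. 43.] long-axis yaw 94.5
px [126.  78.] mm [527. 169.] size [25. 43.] long-axis yaw 94.5
side
px [534. 402.] mm [ 821. -634.] size [100.  43.] long-axis yaw 33.7
px [261. 190.] mm [527.  66.] size [25. 45.] long-axis yaw 94.9
px [298. 184.] mm [629.  61.] size [29. 23.] long-axis yaw 89.1
px [250. 169.] mm [524. 164.] size [25. 44.] long-axis yaw 94.7
px [284. 163.] mm [620. 170.] size [25. 44.] long-axis yaw 110.7
px [19.  9.] mm [-215. 1705.] size [250.  19.] long-axis yaw 89.8
px [224. 185.] mm [434.  96.] size [17. 13.] long-axis yaw 77.5
[0.4325074  0.10795787] [0.43446888 0.08303494]
at [0.6313 0.0771 0.214 ] yaw 94.5 rz -0.0 shift now [ 0.62 -5.    0.6 ] after turn [ 0.62 -5.    0.6 ]
```

View pics/w5.png

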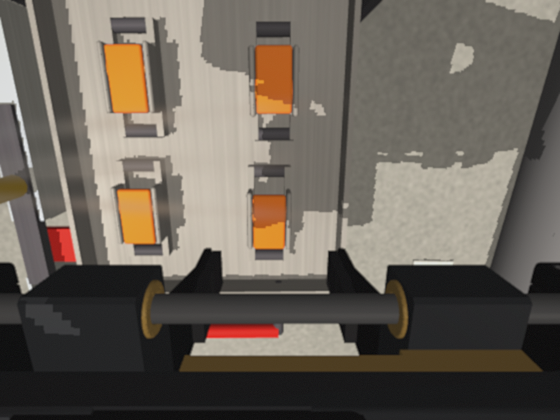

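All four buckles are in the tray: (127,77), (273,79), (136,216) and (269,222). Next is the knob.

Call:
jog_arm(motion=[0.06, -0.82, 0, 0, 0, 0, -0.3, 0.06, -0.82, 0, 0, 0, 0, -0.3, 0.06, -0.82, 0, 0, 0, 0, -0.3, 0.06, -0.82, 0, 0, 0, 0, -0.3, 0.06, -0.82, 0, 0, 0, 0, -0.3, 0.06, -0.82, 0, 0, 0, 0, -0.3, 0, 0, 0, 0, 0, 0, -0.3])

```text
time: 36.08
position: [0.4301, 0.0764, 0.2128]
tool_rot: [0.679, 0.734, -0.002, -0.003]
ft_force: [0.3, -0.9, 1.8]
grip_width: 0.0564
grip_force: 0.0
```

Run:
```python
from h import *
im,c,T=cam("wrist"); cv2.imwrite("pics/w6.png",im); rects(mask(im,(20,130,80),(35,255,255)),c,T,.151,50)
plan([.434,.09,.146],94.5)
```

```text
px [282. 215.] mm [434.  89.] size [16. 26.] long-axis yaw 94.6
at [0.4328 0.0761 0.2134] yaw 94.5 rz -0.0 shift now [0.34 0.06 1.68] after turn [0.34 0.06 1.68]
```

View pics/w6.png

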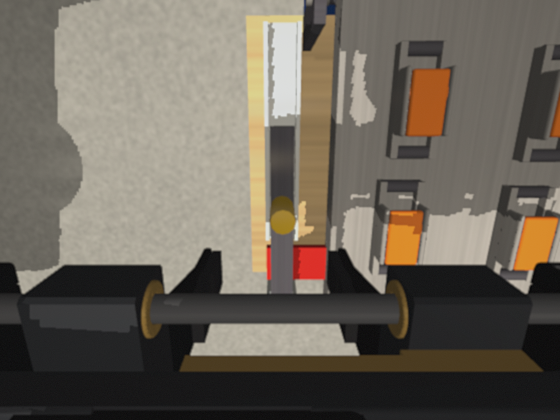

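The knob top is at (283,217), near the jaw centre line. I grip it lightly and slide it toward the bin.

Call:
jog_arm(motion=[0.16, 0.03, 0, 0, 0, 0, 0.15, 0.16, 0, 0.4, 0, 0, 0, 0.15, 0, 0, 0.5, 0, 0, 0, 0.15, 0, 0, 0.5, 0, 0, 0, 0.15, 0, 0, 0.3, 0, 0, 0, 0.15, 0, 0, 0, 0, 0, 0, 0.15, 0, 0, 0, 0, 0, 0, 1, 0, 0, 0, 0, 0, 0, 1, 0, 0, 0, 0, 0, 0, 1, 0, 0, 0, 0, 0, 0, 1], grip_force=12)

```text
time: 37.38
position: [0.4342, 0.0888, 0.1468]
tool_rot: [0.679, 0.734, -0.0, 0.0]
ft_force: [-1.6, -0.3, 4.6]
grip_width: 0.0175
grip_force: 12.0
```

Call:
jog_arm(motion=[0.2, 0, 0, 0, 0, 0, 1, 0.2, 0, 0, 0, 0, 0, 1, 0.2, 0, 0, 0, 0, 0, 1, 0.2, 0, 0, 0, 0, 0, 1, 0.2, 0, 0, 0, 0, 0, 1, 0.2, 0, 0, 0, 0, 0, 1, 0, 0, 0, 0, 0, 0, 1])

```text
time: 38.25
position: [0.4302, 0.1374, 0.1468]
tool_rot: [0.679, 0.734, 0.0, -0.0]
ft_force: [-2.4, 2.0, 6.1]
grip_width: 0.0177
grip_force: 12.0
```

Call:
jog_arm(motion=[0.04, 0, 0, 0, 0, 0, 1, 0.04, 0, 0, 0, 0, 0, 1, 0, 0, 0, 0, 0, 0, 1])

```text
time: 38.62
position: [0.43, 0.1399, 0.1468]
tool_rot: [0.679, 0.734, -0.0, -0.0]
ft_force: [-1.3, -0.7, 5.6]
grip_width: 0.0173
grip_force: 12.0
```

Call:
jog_arm(motion=[0.05, 0, 0, 0, 0, 0, 1, 0.04, 0, 0, 0, 0, 0, 1, 0, 0, 0, 0, 0, 0, 1])

```text
time: 39.0
position: [0.4297, 0.1431, 0.1468]
tool_rot: [0.678, 0.735, -0.001, 0.0]
ft_force: [-2.5, -2.6, 6.3]
grip_width: 0.0176
grip_force: 12.0
```

Run:
```python
from h import *
p=pose()[:3,3]; print(p, (p[:2]-TR)@sx,(p[:2]-TR)@sy)
for n in ("wrist","side"):
    im,c,T=cam(n); rects(mask(im,*RED),c,T,.11,20)
plan([*HD,.19],4.5)
```

```text
[0.42973856 0.14310726 0.14680802] -0.14700251958188543 0.03025827042303198
px [297. 218.] mm [591. -47.] size [110.  17.] long-axis yaw 4.1
px [237. 212.] mm [448.  20.] size [51. 34.] long-axis yaw 4.9
at [0.4298 0.1431 0.1468] yaw 94.5 rz -22.49 shift now [-5.01  3.67 -1.08] after turn [-3.68 -5.01 -1.07]
```

Call:
jog_arm(motion=[0, 0, 0, 0, 0, 0, 0.15, 0, 0, 0, 0, 0, 0, 0.15, 0, 0, -0.5, 0, 0, 0, 0.15, 0, 0, -0.5, 0, 0, 0, 0.15, 0, 0, -0.5, 0, 0, 0, 0.15, 0, 0, 0, 0, 0, 1, 0.15, 0, 0, 0, 0, 0, 1, 0.15, 0, 0, 0, 0, 0, 1, 0.15, 0, 0, 0, 0, 0, 1, 0.15, 0, 0, 0, 0, 0, 1, 0.15, 0, 0, 0, 0, 0, 1, 0.15, 0, 0, 0, 0, 0, 1, 0.15])

```text
time: 40.6
position: [0.4302, 0.1436, 0.2062]
tool_rot: [0.837, 0.547, 0.0, -0.0]
ft_force: [0.8, -0.1, 0.8]
grip_width: 0.037
grip_force: 0.0
```

Call:
jog_arm(motion=[0, 0, 0, 0, 0, 1, 0.15, 0, 0, 0, 0, 0, 1, 0.15, 0, 0, 0, 0, 0, 1, 0.15, 0, 0, 0, 0, 0, 1, 0.15, 0, 0, 0, 0, 0, 1, 0.15, 0, 0, 0, 0, 0, 1, 0.15, 0, 0, 0, 0, 0, 1, 0.15, 0, 0, 0, 0, 0, 1, 0.15, 0, 0, 0, 0, 0, 1, 0.15, 0, 0, 0, 0, 0, 1, 0.15, 0, 0, 0, 0, 0, 1, 0.15, 0, 0, 0, 0, 0, 1, 0.15])

```text
time: 42.1
position: [0.4302, 0.1436, 0.2062]
tool_rot: [0.987, 0.16, 0.0, -0.0]
ft_force: [-0.6, -0.0, -0.5]
grip_width: 0.0367
grip_force: 0.0
```

Call:
jog_arm(motion=[0, 0, 0, 0, 0, 1, 0.15, 0, 0, 0, 0, 0, 1, 0.15, 0, 0, 0, 0, 0, 1, 0.15, 0, 0, 0, 0, 0, 0.5, 0.15, 0.61, 0.83, 0, 0, 0, 0, 0.15, 0.61, 0.83, 0, 0, 0, 0, 0.15, 0.61, 0.83, 0, 0, 0, 0, 0.15, 0.61, 0.83, 0, 0, 0, 0, 0.15, 0.61, 0.83, 0, 0, 0, 0, 0.15, 0.61, 0.83, 0, 0, 0, 0, 0.15, 0, 0, 0, 0, 0, 0, 0.15])

```text
time: 43.48
position: [0.594, -0.0462, 0.2061]
tool_rot: [0.999, 0.038, 0.001, 0.001]
ft_force: [-0.6, -0.1, 0.6]
grip_width: 0.0366
grip_force: 0.0
```

Run:
```python
from h import *
im,c,T=cam("wrist"); cv2.imwrite("pics/w7.png",im); rects(mask(im,*RED),c,T,.112,100); rects(mask(im,*ORANGE),c,T,.128,100)
plan([*HD,.106],4.5); print(robot.get_obs()["q"])
```

```text
px [268. 224.] mm [586. -43.] size [97. 12.] long-axis yaw 4.4
px [104. 162.] mm [631.  73.] size [25. 44.] long-axis yaw 94.3
at [ 0.5922 -0.0445  0.2058] yaw 4.4 rz -0.02 shift now [-0.    0.01  2.5 ] after turn [-0.    0.01  2.5 ]
[-2.63225595e-01  5.18232792e-01  1.54148660e+00  3.09845474e-04
  1.08232668e+00  1.23056372e+00]
```

View pics/w7.png

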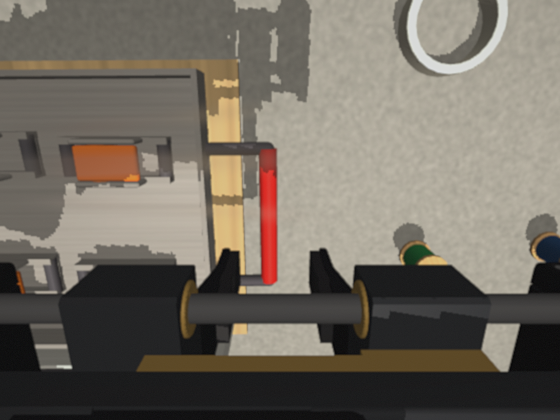

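Run:
```python
import numpy as np
th=np.linspace(0,.85,21); p=.0345; R=.2902
y=-R*np.cos(th+p)/.04; z=R*np.sin(th+p)/.04
for a in zip(th[1:],-np.diff(y),-np.diff(z)): print(*np.round(a,2))
```

```text
0.04 -0.02 -0.31
0.08 -0.03 -0.31
0.13 -0.04 -0.31
0.17 -0.06 -0.3
0.21 -0.07 -0.3
0.26 -0.08 -0.3
0.3 -0.09 -0.29
0.34 -0.11 -0.29
0.38 -0.12 -0.28
0.42 -0.13 -0.28
0.47 -0.14 -0.27
0.51 -0.15 -0.27
0.55 -0.17 -0.26
0.6 -0.18 -0.25
0.64 -0.19 -0.25
0.68 -0.2 -0.24
0.72 -0.21 -0.23
0.76 -0.22 -0.22
0.81 -0.23 -0.21
0.85 -0.23 -0.2
```

Call:
jog_arm(motion=[0, -0.04, 0.5, 0, 0, 0, 0.15, 0, 0, 0.6, 0, 0, 0, 0.15, 0, 0, 0.6, 0, 0, 0, 0.15, 0, 0, 0.5, 0, 0, 0, 0.15, 0, 0, 0.44, 0, 0, 0, 0.15, 0, 0, 0, 0, 0, 0, 0.15, 0, 0, 0, 0, 0, 0, 1, 0, 0, 0, 0, 0, 0, 1, 0, 0, 0, 0, 0, 0, 1, 0, 0, 0, 0, 0, 0, 1], grip_force=25)

```text
time: 44.78
position: [0.592, -0.0416, 0.1014]
tool_rot: [0.999, 0.039, 0.001, -0.0]
ft_force: [0.2, 2.8, 3.7]
grip_width: 0.0131
grip_force: 25.0
```

Gripped on the bar (13 mm). A small lift first checks that the bolt is clear.

Call:
jog_arm(motion=[0, -0.02, -0.31, 0, 0, 0, 1, 0, -0.03, -0.31, 0, 0, 0, 1, 0, -0.04, -0.31, 0, 0, 0, 1, 0, 0, 0, 0, 0, 0, 1])

```text
time: 45.28
position: [0.5916, -0.038, 0.1391]
tool_rot: [0.999, 0.039, 0.001, 0.0]
ft_force: [2.2, 2.9, -6.8]
grip_width: 0.0131
grip_force: 25.0
```

Call:
jog_arm(motion=[0, -0.06, -0.3, 0, 0, 0, 1, 0, -0.07, -0.3, 0, 0, 0, 1, 0, -0.08, -0.3, 0, 0, 0, 1, 0, -0.09, -0.29, 0, 0, 0, 1, 0, -0.11, -0.29, 0, 0, 0, 1, 0, -0.12, -0.28, 0, 0, 0, 1, 0, -0.13, -0.28, 0, 0, 0, 1, 0, -0.14, -0.27, 0, 0, 0, 1, 0, -0.15, -0.27, 0, 0, 0, 1, 0, -0.17, -0.26, 0, 0, 0, 1, 0, -0.18, -0.25, 0, 0, 0, 1, 0, 0, 0, 0, 0, 0, 1])

```text
time: 46.78
position: [0.5875, 0.0119, 0.2635]
tool_rot: [0.999, 0.04, 0.001, 0.002]
ft_force: [3.2, -5.5, -1.3]
grip_width: 0.0136
grip_force: 25.0
```

Call:
jog_arm(motion=[0, -0.19, -0.25, 0, 0, 0, 1, 0, -0.2, -0.24, 0, 0, 0, 1, 0, -0.21, -0.23, 0, 0, 0, 1, 0, -0.22, -0.22, 0, 0, 0, 1, 0, -0.23, -0.21, 0, 0, 0, 1, 0, -0.23, -0.2, 0, 0, 0, 1, 0, 0, 0, 0, 0, 0, 1, 0, 0, 0, 0, 0, 0, 1, 0, 0, 0, 0, 0, 0, 1])

```text
time: 47.9
position: [0.5835, 0.0611, 0.3185]
tool_rot: [0.999, 0.039, 0.001, 0.004]
ft_force: [0.9, -8.9, 6.0]
grip_width: 0.0125
grip_force: 25.0
```

Run:
```python
from h import *
ims=[]
for n in("top","side"):
    im,c,T=cam(n); print(n); rects(mask(im,*ORANGE),c,T,.03,10); ims.append(im[90:290,90:400])
cv2.imwrite("pics/t8.png",cv2.resize(np.vstack(ims),None,fx=1.5,fy=1.5))
```

```text
top
px [163. 234.] mm [495. 295.] size [29. 13.] long-axis yaw 20.7
px [458. 127.] mm [ 849. -646.] size [ 45. 150.] long-axis yaw 141.3
side
px [534. 401.] mm [ 886. -607.] size [113.  48.] long-axis yaw 33.7
```

View pics/t8.png

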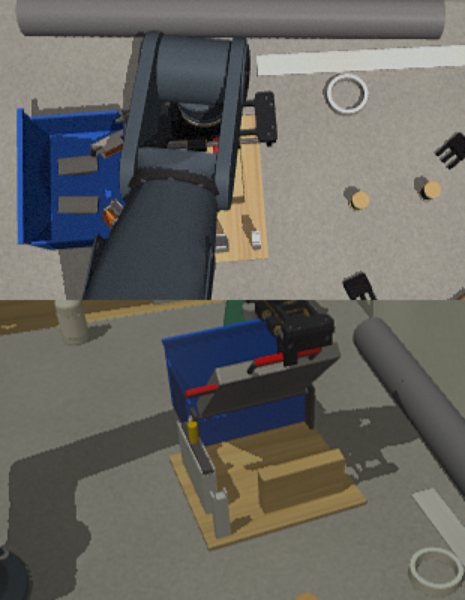

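Two buckles lie in the bin at (77,165) and (77,205). Two more are near the hinge side at (107,148) and (113,212), partly hidden. I tilt a little more and check with the wrist view.

Call:
jog_arm(motion=[0, -0.2, -0.16, 0, 0, 0, 1, 0, 0, 0, 0, 0, 0, 1, 0, 0, 0, 0, 0, 0, 1, 0, 0, 0, 0, 0, 0, 1])

```text
time: 48.5
position: [0.5829, 0.0689, 0.3252]
tool_rot: [0.999, 0.039, 0.001, 0.004]
ft_force: [-0.4, -8.7, 8.2]
grip_width: 0.013
grip_force: 25.0
```

Run:
```python
from h import *
im,c,T=cam("wrist"); im2,_,_=cam("top")
cv2.imwrite("pics/t9.png",np.vstack([cv2.resize(im[:300],None,fx=.9,fy=.9),cv2.resize(im2[150:260,95:185],(504,308),interpolation=cv2.INTER_CUBIC)]))
```

```text
(no output)
```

View pics/t9.png

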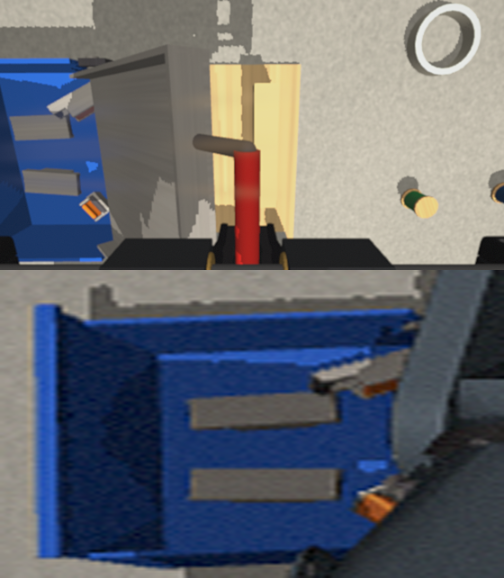

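The tray floor is empty and all four buckles are in the bin. I lower along the same arc, slowly.

Call:
jog_arm(motion=[0, 0.2, 0.16, 0, 0, 0, 1, 0, 0.23, 0.2, 0, 0, 0, 1, 0, 0.23, 0.21, 0, 0, 0, 1, 0, 0.22, 0.22, 0, 0, 0, 1, 0, 0.21, 0.23, 0, 0, 0, 1, 0, 0.2, 0.24, 0, 0, 0, 1, 0, 0.19, 0.25, 0, 0, 0, 1, 0, 0.18, 0.25, 0, 0, 0, 1, 0, 0.17, 0.26, 0, 0, 0, 1, 0, 0.15, 0.27, 0, 0, 0, 1, 0, 0.14, 0.27, 0, 0, 0, 1, 0, 0, 0, 0, 0, 0, 1])

```text
time: 50.1
position: [0.5895, -0.0135, 0.2195]
tool_rot: [0.999, 0.039, 0.0, 0.001]
ft_force: [2.9, -4.7, 1.1]
grip_width: 0.0129
grip_force: 25.0
```

Call:
jog_arm(motion=[0, 0.13, 0.28, 0, 0, 0, 1, 0, 0.12, 0.28, 0, 0, 0, 1, 0, 0.11, 0.29, 0, 0, 0, 1, 0, 0.09, 0.29, 0, 0, 0, 1, 0, 0.08, 0.3, 0, 0, 0, 1, 0, 0.07, 0.3, 0, 0, 0, 1, 0, 0.06, 0.3, 0, 0, 0, 1, 0, 0, 0, 0, 0, 0, 1])

```text
time: 51.1
position: [0.5916, -0.0383, 0.1365]
tool_rot: [0.999, 0.039, -0.0, -0.0]
ft_force: [3.7, -3.6, -2.3]
grip_width: 0.0131
grip_force: 25.0
```

Call:
jog_arm(motion=[0, 0.03, 0.2, 0, 0, 0, 1, 0, 0.03, 0.2, 0, 0, 0, 1, 0, 0.02, 0.15, 0, 0, 0, 1, 0, 0.01, 0.12, 0, 0, 0, 1, 0, 0, 0.08, 0, 0, 0, 1, 0, 0, 0.06, 0, 0, 0, 1, 0, 0, 0, 0, 0, 0, 1])

```text
time: 51.98
position: [0.5917, -0.0415, 0.1053]
tool_rot: [0.999, 0.039, 0.0, -0.0]
ft_force: [5.6, 2.2, -2.7]
grip_width: 0.0128
grip_force: 25.0
```

Call:
jog_arm(motion=[0, 0, 0.04, 0, 0, 0, 1, 0, 0, 0.04, 0, 0, 0, 1, 0, 0, 0.02, 0, 0, 0, 1, 0, 0, 0, 0, 0, 0, 1])

```text
time: 52.48
position: [0.5917, -0.0416, 0.1028]
tool_rot: [0.999, 0.039, 0.0, -0.0]
ft_force: [3.1, 2.5, 5.7]
grip_width: 0.0129
grip_force: 25.0
```

Call:
jog_arm(motion=[0, 0, 0.03, 0, 0, 0, 1, 0, 0, 0, 0, 0, 0, 1])

```text
time: 52.72
position: [0.5917, -0.0416, 0.1027]
tool_rot: [0.999, 0.039, 0.0, -0.0]
ft_force: [1.1, 3.3, 12.2]
grip_width: 0.0127
grip_force: 25.0
```

The tray is firmly on its rest. Release and return to the knob.

Call:
jog_arm(motion=[0, 0, -0.04, 0, 0, 0, 1, 0, 0, 0, 0, 0, 0, 0.15, 0, 0, 0, 0, 0, 0, 0.15, 0, 0, 0, 0, 0, 0, 0.15, 0, 0, -0.5, 0, 0, 0, 0.15, 0, 0, -0.7, 0, 0, 0, 0.15, 0, 0, -0.7, 0, 0, 0, 0.15, 0, 0, -0.65, 0, 0, 0, 0.15, 0, 0, 0, 0, 0, 0, 0.15])

```text
time: 53.85
position: [0.5926, -0.0425, 0.2056]
tool_rot: [0.999, 0.039, 0.002, 0.001]
ft_force: [0.4, -1.0, -0.6]
grip_width: 0.0369
grip_force: 0.0
```

Run:
```python
from h import *
plan([.4297,.1431,.206],4.5)
im,c,T=cam("side"); rects(mask(im,*RED),c,T,.11,20); rects(mask(im,*YEL),c,T,.145,5)
im,c,T=cam("wrist"); rects(mask(im,*RED),c,T,.112,100)
```

```text
at [ 0.5926 -0.0425  0.2056] yaw 4.5 rz 0.0 shift now [-3.69 -4.95 -0.03] after turn [-3.7  -4.95 -0.03]
px [297. 218.] mm [591. -47.] size [110.  17.] long-axis yaw 4.4
px [237. 212.] mm [448.  20.] size [51. 34.] long-axis yaw 5.7
px [217. 173.] mm [429. 151.] size [18. 14.] long-axis yaw 78.0
px [274. 223.] mm [586. -43.] size [95. 12.] long-axis yaw 4.8
```

Call:
jog_arm(motion=[-0.61, -0.83, 0, 0, 0, 0, 0.15, -0.61, -0.83, 0, 0, 0, 0, 0.15, -0.62, -0.83, 0, 0, 0, 0, 0.15, -0.62, -0.82, 0, 0, 0, 0, 0.15, -0.62, -0.82, 0, 0, 0, 0, 0.15, -0.62, -0.82, 0, 0, 0, 0, 0.15, 0, 0, 0, 0, 0, -1, 0.15, 0, 0, 0, 0, 0, -1, 0.15, 0, 0, 0, 0, 0, -1, 0.15, 0, 0, 0, 0, 0, -1, 0.15, 0, 0, 0, 0, 0, -1, 0.15, 0, 0, 0, 0, 0, -1, 0.15])

```text
time: 55.45
position: [0.4273, 0.1435, 0.2025]
tool_rot: [0.969, 0.247, -0.002, -0.0]
ft_force: [-0.1, 0.1, 0.2]
grip_width: 0.0372
grip_force: 0.0
```

Call:
jog_arm(motion=[0, 0, 0, 0, 0, -1, 0.15, 0, 0, 0, 0, 0, -1, 0.15, 0, 0, 0, 0, 0, -1, 0.15, 0, 0, 0, 0, 0, -1, 0.15, 0, 0, 0, 0, 0, -1, 0.15, 0, 0, 0, 0, 0, -1, 0.15, 0, 0, 0, 0, 0, -1, 0.15, 0, 0, 0, 0, 0, -1, 0.15, 0, 0, 0, 0, 0, -1, 0.15, 0, 0, 0, 0, 0, -1, 0.15, 0, 0, 0, 0, 0, -1, 0.15, 0, 0, 0, 0, 0, -1, 0.15])

```text
time: 56.95
position: [0.4272, 0.1435, 0.2025]
tool_rot: [0.785, 0.62, -0.002, -0.001]
ft_force: [-0.3, 0.4, -0.3]
grip_width: 0.0373
grip_force: 0.0
```

Call:
jog_arm(motion=[0, 0, 0, 0, 0, -1, 0.15, 0, 0, 0, 0, 0, -1, 0.15, 0, 0, 0, 0, 0, -1, 0.15, 0, 0, 0, 0, 0, -1, 0.15, 0, 0, 0, 0, 0, -0.5, 0.15, 0, 0, 0, 0, 0, 0, 0.15])

```text
time: 57.7
position: [0.4279, 0.1436, 0.2032]
tool_rot: [0.679, 0.734, -0.001, -0.001]
ft_force: [-0.6, 0.6, 0.2]
grip_width: 0.037
grip_force: 0.0
```

Run:
```python
from h import *
plan([.4297,.1431,.146],94.5)
im,c,T=cam("wrist"); rects(mask(im,(20,130,80),(35,255,255)),c,T,.151,50)
EOF=0
im,c,T=cam("top"); cv2.imwrite("pics/t10.png",cv2.resize(im[140:290,90:300],None,fx=3,fy=3,interpolation=cv2.INTER_CUBIC))
```

```text
at [0.4279 0.1436 0.2032] yaw 94.5 rz -0.01 shift now [-0.02  0.05  1.43] after turn [-0.02  0.05  1.43]
px [277. 237.] mm [430. 143.] size [16. 29.] long-axis yaw 95.2
```

View pics/t10.png

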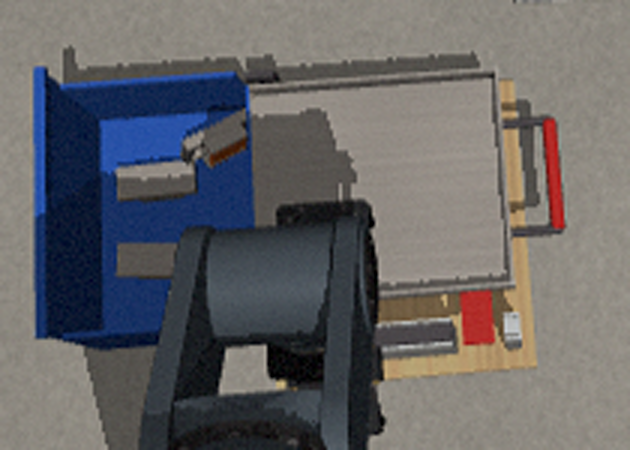

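The tray is level and empty. Three of the buckles are visible in the bin, with the arm hiding the fourth. Now I slide the bolt home.

Call:
jog_arm(motion=[0, 0.05, 0.5, 0, 0, 0, 0.15, 0, 0, 0.5, 0, 0, 0, 0.15, 0, 0, 0.43, 0, 0, 0, 0.15, 0, 0, 0, 0, 0, 0, 0.15, 0, 0, 0, 0, 0, 0, 1, 0, 0, 0, 0, 0, 0, 1, 0, 0, 0, 0, 0, 0, 1, 0, 0, 0, 0, 0, 0, 1], grip_force=15)

```text
time: 58.8
position: [0.4297, 0.1439, 0.1472]
tool_rot: [0.679, 0.734, -0.0, -0.0]
ft_force: [-2.5, -0.8, 6.4]
grip_width: 0.0175
grip_force: 15.0
```

Call:
jog_arm(motion=[-0.2, 0, 0, 0, 0, 0, 1, -0.2, 0, 0, 0, 0, 0, 1, -0.2, 0, 0, 0, 0, 0, 1, -0.2, 0, 0, 0, 0, 0, 1, -0.2, 0, 0, 0, 0, 0, 1, -0.2, 0, 0, 0, 0, 0, 1, -0.1, 0, 0, 0, 0, 0, 1, 0, 0, 0, 0, 0, 0, 1])

```text
time: 59.8
position: [0.434, 0.0917, 0.1472]
tool_rot: [0.679, 0.734, -0.0, -0.0]
ft_force: [-2.6, -1.4, 5.8]
grip_width: 0.0176
grip_force: 15.0
```

Call:
jog_arm(motion=[-0.04, 0, 0, 0, 0, 0, 1, -0.04, 0, 0, 0, 0, 0, 1, 0, 0, 0, 0, 0, 0, 1])

```text
time: 60.18
position: [0.4342, 0.089, 0.1472]
tool_rot: [0.679, 0.734, -0.0, -0.0]
ft_force: [-1.7, 0.9, 5.6]
grip_width: 0.0176
grip_force: 15.0
```

Call:
jog_arm(motion=[-0.05, 0, 0, 0, 0, 0, 1, 0, 0, 0, 0, 0, 0, 1])

```text
time: 60.42
position: [0.4342, 0.0888, 0.1473]
tool_rot: [0.68, 0.734, 0.001, -0.002]
ft_force: [-2.4, 8.8, 7.0]
grip_width: 0.0173
grip_force: 15.0
```

Call:
jog_arm(motion=[-0.05, 0, 0, 0, 0, 0, 1, 0, 0, 0, 0, 0, 0, 1])

```text
time: 60.68
position: [0.4342, 0.0885, 0.1473]
tool_rot: [0.68, 0.733, 0.002, -0.003]
ft_force: [-2.2, 16.3, 6.8]
grip_width: 0.0176
grip_force: 15.0
```

Call:
jog_arm(motion=[-0.05, 0, 0, 0, 0, 0, 1, 0, 0, 0, 0, 0, 0, 1])

```text
time: 60.92
position: [0.4343, 0.0874, 0.1472]
tool_rot: [0.681, 0.733, 0.003, -0.003]
ft_force: [-2.0, 19.7, 6.7]
grip_width: 0.0173
grip_force: 15.0
```

The bolt is against its home stop. I ease off, release and retreat.

Call:
jog_arm(motion=[0.07, 0, 0, 0, 0, 0, 1, 0, 0, 0, 0, 0, 0, 0.15, 0, 0, 0, 0, 0, 0, 0.15, 0, 0, 0, 0, 0, 0, 0.15, 0, 0, -0.5, 0, 0, 0, 0.15, 0, 0, -0.6, 0, 0, 0, 0.15, 0, 0, -0.8, 0, 0, 0, 0.15, -0.9, 0, 0, 0, 0, 0, 0.15, -0.9, 0, 0, 0, 0, 0, 0.15, -0.9, 0, 0, 0, 0, 0, 0.15, -0.9, 0, 0, 0, 0, 0, 0.15, -0.9, 0, 0, 0, 0, 0, 0.15])

```text
time: 62.42
position: [0.4492, -0.0954, 0.2227]
tool_rot: [0.679, 0.734, 0.0, 0.0]
ft_force: [1.3, 0.1, 0.2]
grip_width: 0.0368
grip_force: 0.0
```

Call:
jog_arm(motion=[-0.9, 0, 0, 0, 0, 0, 0.15, -0.9, 0, 0, 0, 0, 0, 0.15, -0.9, 0, 0, 0, 0, 0, 0.15, -0.9, 0, 0, 0, 0, 0, 0.15, 0, 0, 0, 0, 0, 0, 0.15])

```text
time: 63.05
position: [0.461, -0.2404, 0.2226]
tool_rot: [0.68, 0.733, -0.0, 0.001]
ft_force: [-0.1, 0.5, 1.1]
grip_width: 0.0368
grip_force: 0.0
```

Run:
```python
from h import *
im2,c,T=cam("side"); rects(mask(im2,*RED),c,T,.11,20); rects(mask(im2,*YEL),c,T,.145,5)
im,c,T=cam("top"); cv2.imwrite("pics/t11.png",cv2.resize(im[140:310,90:430],None,fx=2.3,fy=2.3,interpolation=cv2.INTER_CUBIC))
```

```text
px [223. 185.] mm [434.  96.] size [17. 13.] long-axis yaw 77.5
```

View pics/t11.png

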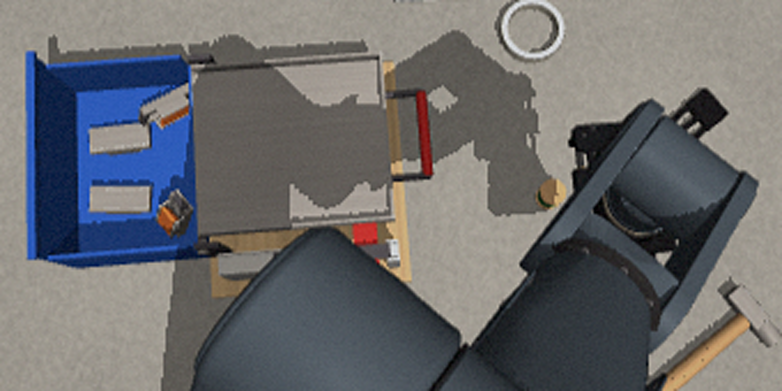

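All four buckles are in the bin at about (118,138), (120,198), (168,105) and (175,212). The tray is level, and the side view puts the knob back at its start position, where the home stop was felt.

```bash
python3 -c "
from rig import robot
print(robot.hand_in())"
```

```text
the job is handed in; nothing more can be done
None
```

The job is handed in at about 63 s of robot time: all four buckles found went onto the tray together and slid into the blue bin, the tray was lowered by its handle onto its rest, and the bolt was pushed to its home stop; the hand-in gave no verdict.

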